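Hold the gate of the last crate open

ROBOT

A 6-joint arm with a two-finger parallel gripper is mounted at the origin on the work surface. World frame = base frame: x ahead of the robot, y to its left, z up, the work surface at z = 0. Lengths are in m, angles in degrees, forces in N, time in s.
With the tool pointing down it reaches from about 0.4 to 0.825 m from the base axis. Payload 7 kg.
Tool frame: the origin (TCP) lies at the very end of the fingers, on their centre line; the grasp point (between the pads) lies 19 mm behind it (r.grip_depth is the distance from the TCP to the grasp point, in m); z points along the fingers, y is the line along which they close (so a half turn about z gives the same grasp; the last joint's range is limited). The gripper opens to 88 mm and grips with 3 to 60 N. Pads are 19 mm wide; open, the fingers measure 130 mm over their backs; the gripper's body (78 mm by 193 mm) begins 47 mm behind the grasp point.
Start: joints at [16.507, 20.546, 0.682, 0, -70.136, -16.507], TCP at [0.675, -0, 0.227] pointing down, gripper open.
Joint ranges: [-176.03, 176.03], [-82.01, 121.73], [-58.28, 71.71], [-173.87, 95.51], [-174.79, -0.11], [-173.66, 173.66]. Speed limits (degrees/s): [136.94, 136.94, 172.46, 180, 180, 180].

INTERFACE

Orientations are given as [roll, pitch, yaw] about the fixed x, y, z axes, in that order (R = Rz(yaw) Ry(pitch) Rx(roll)).
In Python, from plant import r gives the robot as it stands.
- The arm moves only by the tool play_rows, never from a script. Its argument "rows" is a list that holds one entry, the list of rows, each a list of 5 numbers: the closure, from 0 (fully open) to 1 (shut), then the shift along the tool's x, y, z each as a share of 0.5 m, from -1 to 1, then the turn about the tool's z as a share of 1.5 rad, from -1 to 1. A call has exactly 8 rows; each row is the pose to reach, as a shift and turn from the pose commanded when the call began, along the tool's axes at that moment; what a row does not reach only later rows make up. A row lasts 1/12 s, in which the tool goes at most 41.7 mm and 7.16 degrees, less where a joint would pass 70% of its speed; a pose out of reach is approached as far as the arm can. A call with a number of a shift or a turn outside -1 to 1 is refused whole. A call with a gripper value outside its range is refused whole. The fingers move at their own pace and stop on an object; "squeeze" is the grip in N (left out, the last holds). Time passes only in rows, so rows that repeat a pose let the fingers close, or fill a call up. It gives the time, the measured TCP pose, the force, the opening and the grip force at its end, in the units of the state.
- r.get_state(): the state, without advancing time (a new reading comes with each control period).
- r.capture(name): name is "scene" or "side" or "wrist"; returns the picture (480x640x3 uint8, red, green, blue); there is no depth.
- r.camera_info(name): a dict with "fovy" (degrees; the focal length in pixels is half the picture's height over the tangent of half this angle, whatever the lens; pixels are square), "cx", "cy" (the principal point, pixels), "pose" (4x4, takes a point from camera to world coordinates). Camera axes: x right, y down, z forward; pixel columns grow to the right and rows downward; lengths in m; the calibration is good to about 2 mm. A picture is of the moment at which its call begins: read the wrist's pose just before it. camera_info takes no time and is no camera call; for the wrist camera it gives the pose at the moment of the call.
- r.close_job(): hands the job in; it is judged then, once.
The state is a dict: "time_s": time; "joints": joint angles; "qd": joint speeds; "joint_torque": joint torques, N m; "tcp_pos": TCP position; "eef_rot": TCP orientation; "contact_force": force on the tool from outside, world axes, zero at the start; "moment": the same for the moment, N m; "gripper_width": finger opening in m; "gripper_force": force on a finger pad.
Only numpy, scipy, OpenCV 4.12 (cv2) and the standard library are available. Lean on these libraries where they do the work, as an engineer would, in place of code of your own. Each camera call takes 0.05 s, during which the arm holds its last target. There are 200 camera calls.

TASK

A workmate is coming to lift the shoe lasts out of the green steel crate, so open its swing gate for them: first pinch the black safety button all the way into the gate's top rail, then squeeze the catch's two steel paddles together and swing the gate out, past its half-open detent, until it stands wide open at its stop. The gate springs back by itself, so finish still holding it there with the gripper, and leave the lasts and everything on the bench where they are.

Things in the scene. Friction and masses are not known exactly. Their poses are not given: they have to be found in the camera images.
- crate: dark green sheet-steel stacking crate, fixed; 300 mm (x) by 400 mm (y), rim 150 mm above the bench, corner posts to 195 mm. Origin on the bench under its centre; the gate fills the middle of its -x side, which faces the robot
- gate_hinge (a point): point on the gate's upright hinge axis, 150 mm above the bench, at x -150, y +110 mm in the crate's frame; fixed, with the crate's axes
- swing (a joint): turn of the gate, rad: 0 shut, grows as it opens, stop at 1.5 (86 degrees). A spring closes it: 0.06 N m shut, 0.3 N m at the stop (2 N at the paddles). A sprung-ball detent must be overcome between 0.57 and 0.6 rad: about 1 N m in all, 7 N at the paddles. Let go beyond it, the gate falls back only to rest on the detent at 1.0 rad, half open
- safety_hole (a point): middle of the top face of the gate's top rail, 150 mm above the bench, straight above the safety button, 62 mm from the hinge axis; turns with the gate (x across the rail, into the crate while shut; y towards the hinge). The rail's front and back faces lie 12 mm either side; it is 25 mm deep; its back face is plain and takes the other finger
- safety_button (a point): centre of the outer end of the black round safety button, 16 mm across, that stands out of the front face of the top rail; its axis is level, across the rail, 12.5 mm below the rail's top. Out, it stands 14 mm proud of the face; fully in, 2 mm
- safety (a joint): travel of the safety button into the rail, m: 0 to 0.002 at the start, 0.012 fully in. Held by friction (4 N): it stays where it is put. Until it is in by 0.006 it blocks the catch
- catch_squeezed (a point): point on the top face of the gate's top rail, 150 mm above the bench, 148 mm from the hinge axis: midway between the outer faces of the paddles when fully squeezed (20 mm to each); turns with the gate (y towards the hinge). The two paddles are upright plates on the rail, 24 mm wide across it, 8 mm thick along it, 32 mm high; the one nearer the hinge is fixed
- catch_paddle (a point): middle of the top edge of the moving paddle, 182 mm above the bench, the one nearer the gate's free end. The outer faces of the paddles are 54 mm apart at rest, 40 mm fully squeezed
- catch (a joint): travel of the moving paddle and its bolt towards the hinge, m: 0 at rest (bolted), 0.014 fully squeezed; the bolt is out of its staple from 0.008. Sprung back by 6 N at rest to 10 N, so keep it squeezed until the gate is 0.1 rad open
- gate: bare steel gate with upright wire bars, 216 mm wide, top face 150 mm above the bench; carries both catches. Origin on the hinge axis at bench height, axes as the crate's while shut: it runs to -y from the hinge and opens towards the robot (clockwise from above). Along its 24 mm thick top rail, from the hinge: button at 62 mm, fixed paddle 128-136, moving paddle 174-182, bolt staple from 220
- last0: ivory plastic shoe last (foot-shaped block), 253 mm long, 92 mm wide, 113 mm high, toe to its -x; origin under its ball, 80 mm from the toe; stands in the crate, toe towards the gate
- last1: ivory plastic shoe last (foot-shaped block), 253 mm long, 92 mm wide, 113 mm high, toe to its -x; origin under its ball, 80 mm from the toe; stands in the crate, toe towards the gate
- last2: ivory plastic shoe last (foot-shaped block), 253 mm long, 92 mm wide, 113 mm high, toe to its -x; origin under its ball, 80 mm from the toe; stands in the crate, toe towards the gate
- bench_last: ivory plastic shoe last (foot-shaped block), 253 mm long, 92 mm wide, 113 mm high, toe to its -x; origin under its ball, 80 mm from the toe; stands on the bench in front of the crate, to the left
- tin: plain steel tin, 84 mm across, 110 mm high, on the bench left of the crate; origin under its centre
- hammer: hammer, 260 mm long, head 86 mm across, lying on the bench in front of the crate, to the right; origin at its middle, handle to its -x
- brush: glue brush, 200 mm long, 42 mm wide, lying on the bench beside the crate's right front corner; origin at its middle, handle to its -x

How it is judged:
By the outcome, as a careful person would: the job done as asked, in the order asked, and still so for the second after the job is handed in, while the arm keeps its last pose, push and grip.
It also fails if it takes over 43 s, if anything falls off the work surface, if the arm or the gripper's body presses on something with over 40 N, if the wrist force passes 120 N, or if a joint passes its speed limit or range.

## Working session

There is one attempt and no reset: what is moved stays moved. The work goes in short steps, Python scripts to look and compute and a tool call to move; the robot and the scene stay as the last step left them, time stands still between calls to the robot, and variables do not carry over. Pictures are saved under pics/ and viewed, at most 10 in all, crops included, and the job is handed in when it is done.

Besides the shell and the picture viewer there is one more tool, called after "Request:" in YAML: its name, and indented under it one key for each argument. play_rows: Moves the arm, as the interface text tells. Its arguments: {"type":"object","properties":{"rows":{"type":"array","items":{"type":"array","items":{"type":"array","items":{"type":"number"}}}},"squeeze":{"type":"number"}},"required":["rows"]}

```bash
mkdir -p pics; ls
python3 - <<'E'
from plant import r
import cv2,numpy as np
np.set_printoptions(precision=4,suppress=True)
for n in ("scene","side"):
    im=r.capture(n); cv2.imwrite(f"pics/{n}0.png",im[:,:,::-1]); c=r.camera_info(n); print(n,c["fovy"],c["cx"],c["cy"]);print(c["pose"])
s=r.get_state();print(s["time_s"],s["tcp_pos"],s["eef_rot"],r.grip_depth)
E
```

```text
pics
scene 43.0940817212388 316.6091484588612 233.08786107276188
[[-0.6036  0.646  -0.4673  1.1254]
 [ 0.7973  0.4845 -0.36    0.4311]
 [-0.0062 -0.5898 -0.8075  1.1464]
 [ 0.      0.      0.      1.    ]]
side 44.28050882884276 321.97171403588624 236.03059920864766
[[-0.9153 -0.2254  0.3339  0.1266]
 [-0.4022  0.4629 -0.7899  0.9651]
 [ 0.0235 -0.8573 -0.5144  0.7819]
 [ 0.      0.      0.      1.    ]]
0.1 [ 0.6746 -0.      0.2257] [179.9152  -0.0072 -90.0039] 0.0188
```

View pics/scene0.png

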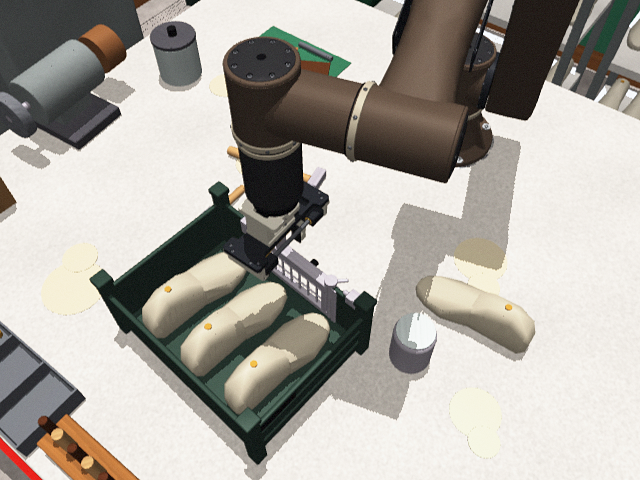

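View pics/side0.png

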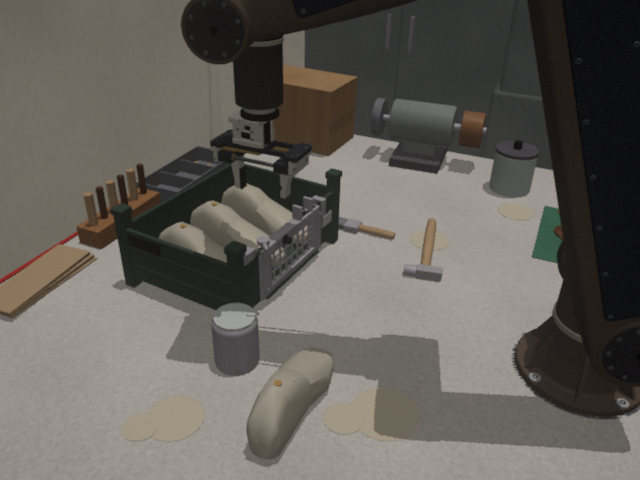

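Run:
```python
from plant import r
import cv2,numpy as np
np.set_printoptions(precision=4,suppress=True)
a=cv2.imread("pics/side0.png")[150:310,100:350]; a=cv2.resize(a,None,fx=3.2,fy=3.2,interpolation=cv2.INTER_CUBIC);
cv2.imwrite("pics/sidec.png",np.clip(a*1.3,0,255).astype(np.uint8))
c=r.camera_info("wrist");im=r.capture("wrist"); cv2.imwrite("pics/wrist0.png",im[:,:,::-1]); print(c)
```

```text
{'fovy': 61.580643175731915, 'cx': 316.1856679441644, 'cy': 245.23142785558352, 'pose': array([[-1.    ,  0.001 , -0.0025,  0.6755],
       [ 0.0003,  0.9673,  0.2536, -0.0672],
       [ 0.0027,  0.2536, -0.9673,  0.3833],
       [ 0.    ,  0.    ,  0.    ,  1.    ]])}
```

View pics/sidec.png

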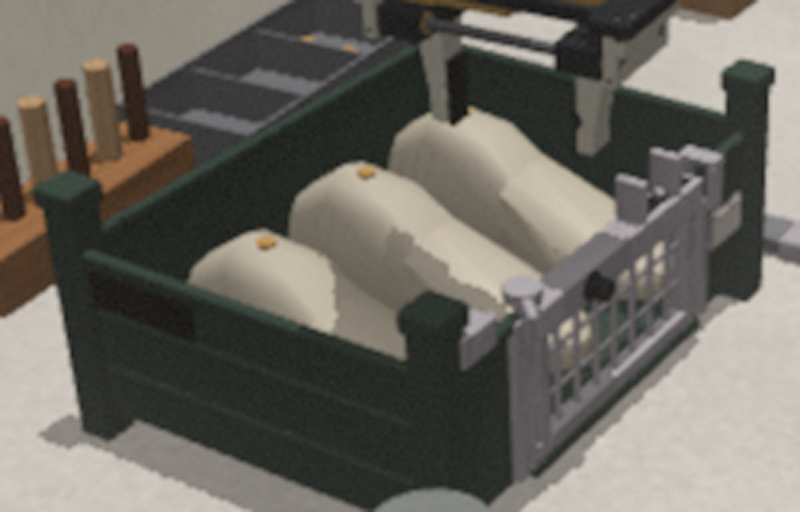

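View pics/wrist0.png

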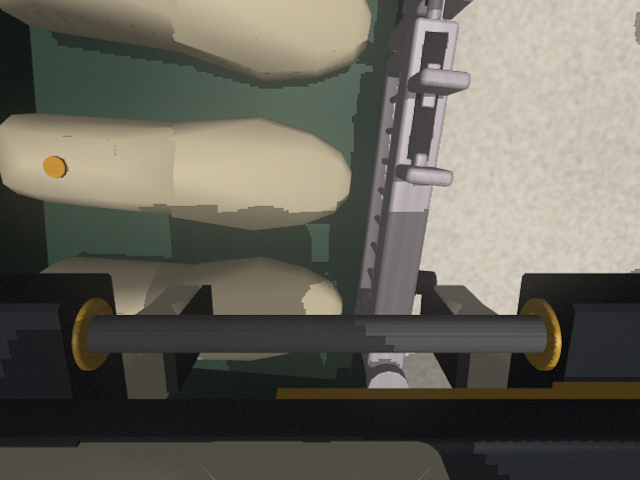

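```bash
cat > h.py <<'E'
from plant import r
import cv2,numpy as np
np.set_printoptions(precision=4,suppress=True)
def ray(n,uv,c=None):
    c=c or r.camera_info(n); f=240/np.tan(np.radians(c["fovy"]/2)); P=np.array(c["pose"])
    d=P[:3,:3]@np.array([(uv[0]-c["cx"])/f,(uv[1]-c["cy"])/f,1]); return P[:3,3],d/np.linalg.norm(d)
def onz(n,uv,z,c=None):
    o,d=ray(n,uv,c); return o+d*(z-o[2])/d[2]
def tri(*obs):
    A=np.zeros((3,3));b=np.zeros(3);R=[ray(*o) for o in obs]
    for o,d in R: M=np.eye(3)-np.outer(d,d);A+=M;b+=M@o
    p=np.linalg.solve(A,b);return p,[np.linalg.norm((np.eye(3)-np.outer(d,d))@(p-o)) for o,d in R]
def proj(n,p,c=None):
    c=c or r.camera_info(n); f=240/np.tan(np.radians(c["fovy"]/2)); P=np.array(c["pose"]); q=P[:3,:3].T@(np.array(p)-P[:3,3]); return np.array([c["cx"]+f*q[0]/q[2],c["cy"]+f*q[1]/q[2]])
E
python3 - <<'E'
from h import *
s=lambda u,v:(100+u/3.2,150+v/3.2)
print("mov",tri(("wrist",(447,74)),("side",s(665,152))))
print("fix",tri(("wrist",(432,171)),("side",s(631,178))))
print("hinge",tri(("wrist",(388,372)),("side",s(523,284))), onz("wrist",(388,375),.16))
print("btn/side ray z=.1375",onz("side",s(600,286),.1375))
print("posts scene",[onz("scene",u,.195) for u in((219,188),(104,279),(258,428),(363,299))])
print("posts side",[onz("side",s(*u),.195) for u in((748,72),(68,190),(433,308))])
print("rail edges wrist z.15",[onz("wrist",u,.15) for u in((391,210),(427,210),(372,305),(416,305),(416,20),(457,25))])
E
```

```text
mov (array([ 0.613 , -0.0974,  0.18  ]), [np.float64(0.0005665434153322281), np.float64(0.0005665434153321291)])
fix (array([ 0.6171, -0.0522,  0.1803]), [np.float64(0.00028320976649831965), np.float64(0.00028320976649839403)])
hinge (array([0.631 , 0.0731, 0.1611]), [np.float64(0.0008185674496018844), np.float64(0.0008185674496021865)]) [0.63   0.0755 0.16  ]
btn/side ray z=.1375 [0.6045 0.0197 0.1375]
posts scene [array([ 0.6037, -0.2224,  0.195 ]), array([ 0.8933, -0.2431,  0.195 ]), array([0.9326, 0.1622, 0.195 ]), array([0.6418, 0.162 , 0.195 ])]
posts side [array([ 0.5998, -0.2152,  0.195 ]), array([0.9221, 0.1472, 0.195 ]), array([0.6383, 0.1687, 0.195 ])]
rail edges wrist z.15 [array([ 0.6311, -0.0273,  0.15  ]), array([ 0.61  , -0.0273,  0.15  ]), array([0.6401, 0.0326, 0.15  ]), array([0.6127, 0.0326, 0.15  ]), array([ 0.6227, -0.1277,  0.15  ]), array([ 0.6011, -0.1253,  0.15  ])]
```

Request:
play_rows:
  rows:
    - [[0.1, -0.012, 0.035, 0, 0.022], [0.2, -0.024, 0.07, 0, 0.044], [0.2, -0.036, 0.104, 0, 0.066], [0.2, -0.036, 0.104, 0, 0.066], [0.2, -0.036, 0.104, 0, 0.066], [0.2, -0.036, 0.104, 0, 0.066], [0.2, -0.036, 0.104, 0, 0.066], [0.2, -0.036, 0.104, 0, 0.066]]
  squeeze: 20

```text
time_s: 0.82
tcp_pos: [0.6234, 0.0178, 0.2262]
eef_rot: [180.0, -0.0, -95.7]
contact_force: [0.2, -0.5, -0.5]
gripper_width: 0.0701
gripper_force: 0.0
```

Run:
```python
from h import *
s=r.get_state();print(s["tcp_pos"],s["eef_rot"],s["gripper_width"],s["contact_force"])
W=r.camera_info("wrist");w=r.capture("wrist");S=r.capture("side")
def crop(im,c,x0,y0,x1,y1,k):
    im=im[:,:,::-1].copy();h=np.array([.6304,.0794]);u=np.array([-.0993,-.995]);
    a=cv2.resize(im[y0:y1,x0:x1],None,fx=k,fy=k,interpolation=cv2.INTER_CUBIC)
    for al,z,o in((0,.15,0),(62,.15,0),(62,.1375,-26),(128,.182,0),(182,.182,0),(220,.15,0)):
        p=h+u*al/1e3+np.array([.995,-.0993])*o/1e3
        q=proj(c,[*p,z],W if c=="wrist" else None);q=((q-[x0,y0]+.5)*k).astype(int);cv2.circle(a,tuple(map(int,q)),3,(0,0,255),1)
    return a
a=crop(w,"wrist",150,0,550,400,1.);b=crop(S,"side",230,160,340,260,4.)
o=np.zeros((400,800,3),np.uint8);o[:a.shape[0],:400]=a[:,:400];o[:400,400:800]=b[:,:400];cv2.imwrite("pics/chk1.png",o)
```

```text
[0.6234 0.0178 0.2262] [179.9776  -0.0127 -95.6748] 0.07008411181779657 [ 0.2287 -0.4743 -0.4685]
```

View pics/chk1.png

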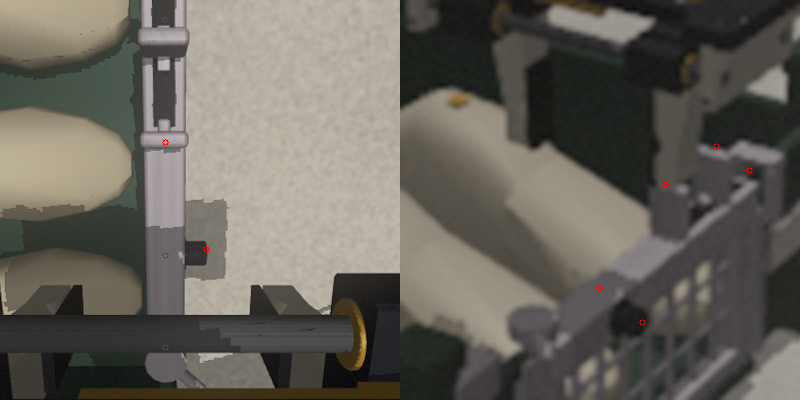

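Request:
play_rows:
  rows:
    - [[0.2, -0.004, 0, 0.03, 0], [0.2, -0.004, 0, 0.07, 0], [0.2, -0.004, 0, 0.11, 0], [0.2, -0.004, 0, 0.15, 0], [0.2, -0.004, 0, 0.185, 0], [0.2, -0.004, 0, 0.205, 0], [0.2, -0.004, 0, 0.216, 0], [0.2, -0.004, 0, 0.216, 0]]

```text
time_s: 1.58
tcp_pos: [0.6228, 0.0198, 0.1175]
eef_rot: [179.9, -0.0, -95.7]
contact_force: [-0.1, 0.4, -0.6]
gripper_width: 0.0696
gripper_force: 0.0
```

Request:
play_rows:
  rows:
    - [[0.45, 0, 0, 0, 0], [0.6, 0, 0, 0, 0], [0.7, 0, 0, 0, 0], [0.75, 0, 0, 0, 0], [0.8, 0, 0, 0, 0], [0.8, 0, 0, 0, 0], [0.8, 0, 0, 0, 0], [0.8, 0, 0, 0, 0]]
  squeeze: 20

```text
time_s: 2.25
tcp_pos: [0.6236, 0.02, 0.1188]
eef_rot: [-179.9, 0.0, -95.7]
contact_force: [1.0, -0.5, -0.2]
gripper_width: 0.0259
gripper_force: 20.0
```

Request:
play_rows:
  rows:
    - [[0.3, 0, 0, 0, 0], [0.2, 0, 0, 0, 0], [0.2, 0, 0, 0, 0], [0.2, 0, 0, -0.05, 0], [0.2, 0, 0, -0.1, 0], [0.15, 0, 0, -0.15, 0], [0.12, 0, 0, -0.19, 0], [0.12, 0, 0, -0.21, 0]]

```text
time_s: 2.92
tcp_pos: [0.6245, 0.0201, 0.2267]
eef_rot: [-179.8, 0.1, -95.7]
contact_force: [1.0, -0.4, -0.3]
gripper_width: 0.0733
gripper_force: 0.0
```

Request:
play_rows:
  rows:
    - [[0.12, 0.02, -0.002, 0, -0.08], [0.12, 0.05, -0.002, 0, -0.16], [0.12, 0.08, -0.002, 0, -0.24], [0.12, 0.11, -0.002, 0, -0.32], [0.12, 0.14, -0.002, 0, -0.4], [0.12, 0.16, -0.002, 0, -0.48], [0.12, 0.174, -0.002, 0, -0.56], [0.12, 0.174, -0.002, 0, -0.6]]

```text
time_s: 3.58
tcp_pos: [0.6152, -0.068, 0.2227]
eef_rot: [180.0, 0.0, -43.8]
contact_force: [-0.2, 0.0, 0.3]
gripper_width: 0.0772
gripper_force: 0.0
```

Request:
play_rows:
  rows:
    - [[0.12, 0, 0, 0, -0.08], [0.12, 0, 0, 0, -0.16], [0.12, 0, 0, 0, -0.24], [0.12, 0, 0, 0, -0.32], [0.12, 0, 0, 0, -0.4], [0.12, 0, 0, 0, -0.447], [0.12, 0, 0, 0, -0.447], [0.12, 0, 0, 0, -0.447]]

```text
time_s: 4.25
tcp_pos: [0.6154, -0.0667, 0.2229]
eef_rot: [180.0, 0.0, -5.8]
contact_force: [0.2, -0.1, 0.7]
gripper_width: 0.077
gripper_force: 0.0
```

Run:
```python
from h import *
s=r.get_state();print(s["time_s"],s["tcp_pos"],s["eef_rot"],s["gripper_width"],s["joints"])
W=r.camera_info("wrist");w=r.capture("wrist");S=r.capture("side")
cv2.imwrite("pics/w2.png",w[:,:,::-1])
k=6;x0,y0=260,170
a=cv2.resize(S[y0:y0+80,x0:x0+66,::-1],None,fx=k,fy=k,interpolation=cv2.INTER_CUBIC)
b=w[:,:,::-1].copy()
h=np.array([.6306,.0814]);u=np.array([-.0993,-.995])
for al,z in((62,.15),(128,.182),(182,.182),(220,.15)):
    p=[*(h+u*al/1e3),z]
    q=(proj("side",p)-[x0,y0]+.5)*k;cv2.circle(a,tuple(int(t) for t in q),4,(0,0,255),1)
    q=proj("wrist",p,W);cv2.circle(b,tuple(int(t) for t in q),4,(0,0,255),1)
o=np.zeros((480,800,3),np.uint8);o[:,:396]=a;o[:,400:]=b[:,120:520];cv2.imwrite("pics/chk2.png",o)
```

```text
4.25 [ 0.6154 -0.0667  0.2229] [179.9924   0.0441  -5.8401] 0.0770445262945712 [ 11.8586  15.4861  -7.0369  -0.0066 -67.5214  72.3038]
```

View pics/chk2.png

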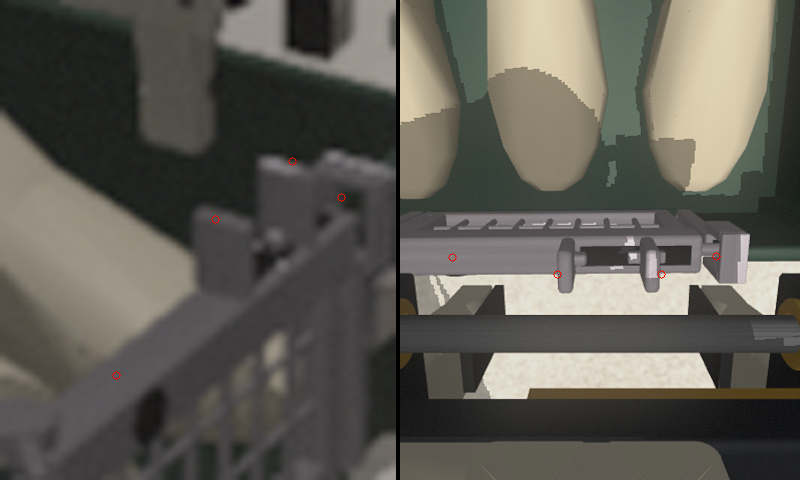

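Request:
play_rows:
  rows:
    - [[0.12, 0, 0, 0.03, 0], [0.12, 0, 0, 0.06, 0], [0.12, 0, 0, 0.09, 0], [0.12, 0, 0, 0.115, 0], [0.12, 0, 0, 0.128, 0], [0.12, 0, 0, 0.134, 0], [0.12, 0, 0, 0.134, 0], [0.12, 0, 0, 0.134, 0]]

```text
time_s: 5.02
tcp_pos: [0.616, -0.0667, 0.1572]
eef_rot: [180.0, -0.0, -5.7]
contact_force: [0.6, 0.6, -0.1]
gripper_width: 0.0771
gripper_force: 0.0
```

Request:
play_rows:
  rows:
    - [[0.3, 0, 0, 0, 0], [0.4, 0, 0, 0, 0], [0.5, 0, 0, 0, 0], [0.55, 0, 0, 0, 0], [0.65, 0, 0, 0, 0], [0.65, 0, 0, 0, 0], [0.65, 0, 0, 0, 0], [0.65, 0, 0, 0, 0]]
  squeeze: 50

```text
time_s: 5.68
tcp_pos: [0.6159, -0.066, 0.1573]
eef_rot: [-180.0, -0.1, -5.6]
contact_force: [-0.6, 4.6, 3.2]
gripper_width: 0.0392
gripper_force: 50.0
```

Request:
play_rows:
  rows:
    - [[0.65, -0.0111, -0.0002, 0, 0.025], [0.65, -0.0222, -0.0008, 0, 0.05], [0.65, -0.0333, -0.0019, 0, 0.075], [0.65, -0.0443, -0.0033, 0, 0.1], [0.65, -0.0552, -0.0052, 0, 0.125], [0.65, -0.0661, -0.0075, 0, 0.15], [0.65, -0.0769, -0.0102, 0, 0.175], [0.65, -0.0876, -0.0132, 0, 0.2]]

```text
time_s: 6.35
tcp_pos: [0.573, -0.0552, 0.1573]
eef_rot: [-180.0, -0.1, -22.9]
contact_force: [1.0, 3.1, 2.0]
gripper_width: 0.0391
gripper_force: 50.0
```

Request:
play_rows:
  rows:
    - [[0.65, -0.0111, -0.0002, 0, 0.025], [0.65, -0.0222, -0.0008, 0, 0.05], [0.65, -0.0333, -0.0019, 0, 0.075], [0.65, -0.0443, -0.0033, 0, 0.1], [0.65, -0.0552, -0.0052, 0, 0.125], [0.65, -0.0661, -0.0075, 0, 0.15], [0.65, -0.0769, -0.0102, 0, 0.175], [0.65, -0.0876, -0.0132, 0, 0.2]]

```text
time_s: 7.02
tcp_pos: [0.5353, -0.0322, 0.1573]
eef_rot: [-179.9, -0.1, -40.1]
contact_force: [0.6, 2.0, 2.8]
gripper_width: 0.0394
gripper_force: 50.0
```

Request:
play_rows:
  rows:
    - [[0.65, -0.0111, -0.0002, 0, 0.025], [0.65, -0.0222, -0.0008, 0, 0.05], [0.65, -0.0333, -0.0019, 0, 0.075], [0.65, -0.0443, -0.0033, 0, 0.1], [0.65, -0.0552, -0.0052, 0, 0.125], [0.65, -0.0661, -0.0075, 0, 0.15], [0.65, -0.0769, -0.0102, 0, 0.175], [0.65, -0.0876, -0.0132, 0, 0.2]]

```text
time_s: 7.68
tcp_pos: [0.5059, 0.0011, 0.1573]
eef_rot: [-179.9, -0.0, -57.3]
contact_force: [0.9, 3.9, 1.5]
gripper_width: 0.0395
gripper_force: 50.0
```

Run:
```python
from h import *
s=r.get_state();print(s["tcp_pos"],s["eef_rot"],s["contact_force"],s["moment"],s["joints"])
p=s["tcp_pos"];print("R",np.hypot(p[0]-.6306,p[1]-.0814),"gate ang",np.arctan2(p[1]-.0814,p[0]-.6306))
S=r.capture("side");cv2.imwrite("pics/s3.png",S[:,:,::-1])
```

```text
[0.5059 0.0011 0.1573] [-179.9364   -0.0223  -57.3242] [0.8604 3.8712 1.4734] [0.7922 0.3385 0.1723] [ 22.4119   7.9618 -26.0522   0.0128 -55.9195  10.2567]
R 0.14835530756499468 gate ang -2.5694849286539148
```

View pics/s3.png

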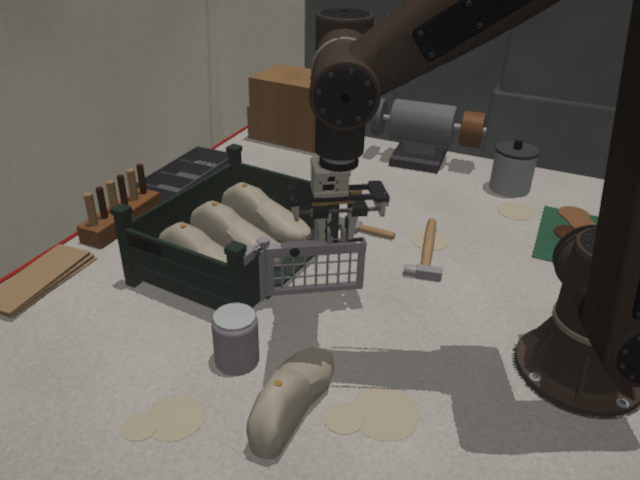

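The gate (rail at about (262,245)–(363,240)) is in the gripper, about 0.9 rad open. The button (294,252) is in, and the way to the stop is clear of the tin and the bench last.

Request:
play_rows:
  rows:
    - [[0.65, -0.0111, -0.0002, 0, 0.025], [0.65, -0.0222, -0.0008, 0, 0.05], [0.65, -0.0333, -0.0019, 0, 0.075], [0.65, -0.0443, -0.0033, 0, 0.1], [0.65, -0.0552, -0.0052, 0, 0.125], [0.65, -0.0661, -0.0075, 0, 0.15], [0.65, -0.0769, -0.0102, 0, 0.175], [0.65, -0.0876, -0.0132, 0, 0.2]]

```text
time_s: 8.4
tcp_pos: [0.4878, 0.0413, 0.1573]
eef_rot: [-179.9, -0.0, -74.5]
contact_force: [0.9, 0.6, 2.9]
gripper_width: 0.0393
gripper_force: 50.0
```

Request:
play_rows:
  rows:
    - [[0.65, -0.0111, -0.0002, 0, 0.025], [0.65, -0.0222, -0.0008, 0, 0.05], [0.65, -0.0333, -0.0019, 0, 0.075], [0.65, -0.0443, -0.0033, 0, 0.1], [0.65, -0.0552, -0.0052, 0, 0.125], [0.65, -0.0661, -0.0075, 0, 0.15], [0.65, -0.0769, -0.0102, 0, 0.175], [0.65, -0.0876, -0.0132, 0, 0.2]]

```text
time_s: 9.07
tcp_pos: [0.4824, 0.0852, 0.1573]
eef_rot: [-179.9, 0.0, -91.7]
contact_force: [-0.0, -1.3, 4.3]
gripper_width: 0.0394
gripper_force: 50.0
```

Run:
```python
from h import *
s=r.get_state();print(s["tcp_pos"],s["eef_rot"],s["contact_force"],s["moment"])
p=s["tcp_pos"];a=np.arctan2(p[1]-.0814,p[0]-.6306);print("R",np.hypot(p[0]-.6306,p[1]-.0814),"open",(np.radians(-95.7)-a)%(2*np.pi))
```

```text
[0.4824 0.0852 0.1573] [-179.9474    0.0039  -91.6939] [-0.0081 -1.3382  4.2622] [-0.1765  0.3595  0.3218]
R 0.1482592959621582 open 1.4969246670953176
```

Request:
play_rows:
  rows:
    - [[0.65, -0.002, 0, 0, 0.004], [0.65, -0.004, 0, 0, 0.008], [0.65, -0.006, 0, 0, 0.012], [0.65, -0.008, 0, 0, 0.016], [0.65, -0.01, 0, 0, 0.02], [0.65, -0.01, 0, 0, 0.02], [0.65, -0.01, 0, 0, 0.02], [0.65, -0.01, 0, 0, 0.02]]

```text
time_s: 9.73
tcp_pos: [0.4825, 0.0886, 0.1573]
eef_rot: [-180.0, -0.1, -93.2]
contact_force: [2.4, -6.7, 4.9]
gripper_width: 0.0395
gripper_force: 50.1
```

Run:
```python
from h import *
s=r.get_state();print(s["tcp_pos"],s["eef_rot"],s["contact_force"],s["moment"],s["gripper_width"])
p=s["tcp_pos"];a=np.arctan2(p[1]-.0814,p[0]-.6306);print("R",np.hypot(p[0]-.6306,p[1]-.0814),"open",(np.radians(-95.7)-a)%(2*np.pi))
S=r.capture("side");cv2.imwrite("pics/s4.png",S[:,:,::-1])
```

```text
[0.4825 0.0886 0.1573] [-179.963    -0.1086  -93.2277] [ 2.3999 -6.6877  4.8535] [-2.2796  0.0357  0.5734] 0.03951347391963251
R 0.14827213026198788 open 1.5197666459527461
```

View pics/s4.png

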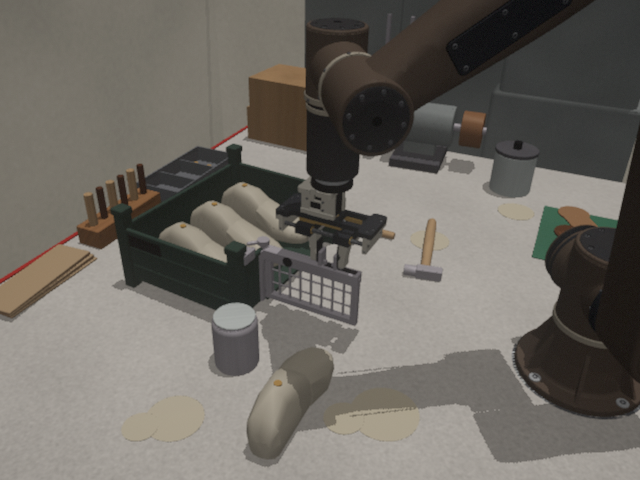

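The gate stands wide open (rail (262,255)–(357,275)) with the paddles still gripped. The reaction has risen from about 1.3 N to 6.7 N, so it is against the stop, and nothing else has moved.

```bash
python3 -c "
from plant import r
print(r.close_job())"
```

```text
the job is handed in; nothing more can be done
None
```

I pinched the safety button fully in, then squeezed the catch and swung the gate past its detent to the stop at about 1.5 rad. I handed the job in at about 10 s with the gripper still holding the gate there; the lasts and bench items looked unmoved in the last picture.

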